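# Lay a wooden case on the work board and clamp it down

### The arm

A 6-joint arm with a two-finger parallel gripper is mounted at the origin on the work surface. World frame = base frame: x ahead of the robot, y to its left, z up, the work surface at z = 0. Lengths are in mm, angles in rad, forces in N, time in s.
With the tool pointing down it reaches from about 325 to 875 mm from the base axis. Payload 4.4 kg.
Tool frame: the origin (TCP) lies midway between the tips of the shut fingers; the grasp point (between the pads) lies 19 mm behind it; z points along the fingers, y is the line along which they close (so a half turn about z gives the same grasp; the last joint's range is limited). The gripper opens to 85 mm and grips with 20 to 120 N. Pads are 22 mm wide; open, the fingers measure 114 mm over their backs; the gripper's body (76 mm by 85 mm) begins 54 mm behind the grasp point. The pads swing forward as they close: fully open they stand 13 mm farther back than shut.
Start: joints at [1.073, 0.207, 1.542, -0, 1.393, -0.15], TCP at [195.446, 540.766, 231.282] pointing down, gripper open.
Joint ranges: [-2.73, 2.73], [-0.86, 2.22], [0.23, 2.46], [-1.11, 4.25], [0.08, 2.63], [-2.82, 2.82]. Speed limits (rad/s): [2.79, 2.79, 3.14, 3.14, 3.14, 3.14].

### API

Orientations are given as [roll, pitch, yaw] about the fixed x, y, z axes, in that order (R = Rz(yaw) Ry(pitch) Rx(roll)).
In Python, from station import move_pose, move_straight, movej, open_jaws, gripper_close, dwell, inverse_kinematics, read_camera, Unreachable, sign_off, current_t, current_q, current_dq, current_tau, current_tool_pos, current_tcp_rot, current_ft_force, current_wrist_torque, current_finger_gap, current_gripper_force gives the robot as it stands. Calls block until the motion is done:
- move_pose(position, orientation): joint-space move of the TCP to a pose.
- move_straight(position, speed=150, attitude=None, contact_N=None): straight line of the TCP; attitude=None keeps the orientation; speed is the mean speed in mm/s. With contact_N (N) it stops when the force on the tool has changed by that much, and returns True; else False.
- movej(angles): joint-space move.
- open_jaws() and gripper_close(grasp_force=None): open the fingers fully, or close them until they stop; grasp_force is the grip in N (None keeps the last).
- dwell(seconds).
- inverse_kinematics(position, orientation): joint angles nearest the present ones, or None.
- read_camera(name): name is "scene" or "top"; returns a dict with "img" (384x512x3 uint8, blue, green, red), "fx", "fy", "cx", "cy" (pixels), "D" ([k1, k2, p1, p2, k3] as OpenCV has them; the pictures are not rectified), "extrinsics" (4x4, takes a point from camera to world coordinates). Camera axes: x right, y down, z forward; pixel columns grow to the right and rows downward; lengths in mm; the calibration is good to about 2 mm. A picture is of the moment at which its call begins. There is no depth.
A pose or a line that the arm cannot do raises Unreachable and nothing moves.
- sign_off(): hands the job in; it is judged then, once.
Readings, each from a call of its own:
- current_t(): time.
- current_q(): joint angles.
- current_dq(): joint speeds.
- current_tau(): joint torques, N m.
- current_tool_pos(): TCP position.
- current_tcp_rot(): TCP orientation.
- current_ft_force(): force on the tool from outside, world axes, zero at the start.
- current_wrist_torque(): the same for the moment, N m.
- current_finger_gap(): opening from 0.0 (shut) to 1.0 (fully open).
- current_gripper_force(): force on a finger pad.
Only numpy, scipy, OpenCV 4.12 (cv2) and the standard library are available. Lean on these libraries where they do the work, as an engineer would, in place of code of your own. Each camera call takes 0.05 s, during which the arm holds its last target. There are 200 camera calls.

### The job

The wooden case standing on end at the edge of the plywood work board has to be held down on the board so that a catch can be fitted to it. Tip it over the board's edge onto its back, slide it along the board until its end is fully home and square against the wooden stop, then push the hold-down clamp's sliding arm down close to its bar until the pad meets the case and the arm tilts and jams on the bar, and finally screw the handle clockwise until the case is clamped tight. Let go of everything and leave the other things on the table as they are.

Things in the scene. Friction and masses are not known exactly. Their poses are not given: they have to be found in the camera images.
- board: Plywood work board fixed to the table, 190 (x) by 420 (y) by 18 mm thick; origin on the table under its centre, z up. In its own frame: the case stands beyond the edge y = -210; a wooden stop (150 in x, 16 in y, 30 high above the board) has its face at y = 60, looking to -y; behind it a flat upright steel bar (10 in x, 20 in y) at x = 0, y = 95 rises to 200 mm above the table.
- case: Dark wooden closed case, 100 (own x) by 55 (y) by 150 mm (z), 0.35 to 0.7 kg; paler panel on its front (-y), two brass hinges on a long side; origin at the centre of its foot end. It starts upright on the table, squared to the board, its back (+y) 2 to 6 mm from the board's edge. Pushed at the top, its foot is blocked by the edge and it falls on its back, foot end overhanging about 20 mm.
- case_head (a point): Centre of the case's other end, 150 mm from its origin along own z: the top end while it stands, and the end that has to touch the stop once it lies on the board (own z then along the board's +y).
- sliding_arm (a joint): Height of the clamp's sliding arm on its bar, m, larger is higher: with the arm level the pad's face is 50 mm + this above the table (the lying case's top is at 73 mm). It starts raised clear of the lying case and stays where it is left. Pushed down right beside the bar with 5 to 9 N it slides; pushed at the handle, 95 mm out, it jams and does not slide.
- tilt (a joint): Tilt of the sliding arm on its bar, rad; positive is pad end up. The sleeve has play: hanging free the arm sags to about -0.055; when the sleeve is pushed down with the pad on the case, the arm tips the other way and jams at about +0.06, the sleeve then about 11 mm lower than when the pad first touched. A push of 20 N jams it well.
- sleeve_top (a point): Centre of the top of the arm's grey cast sleeve, on the bar's axis. Sleeve: 40 (board x) by 44 (board y) by 36 mm high, with a flat shoulder 15 mm wide on each side of the bar in x to push on. A beam 16 mm wide runs from it along the board's -y to a round boss (30 mm) with the spindle, 95 mm from the bar, over board x = 0, y = 0. Only the bar and the handle stand higher than the sleeve.
- pad: The clamp's spindle (12 mm rod) with a round steel pad (32 mm) at its lower end, at the arm's outer end; origin on the spindle's axis at the sleeve's mid height, pad face 50 mm below it along own z. It does not turn; it moves down 4 mm for each turn of the handle.
- handle_top (a point): Centre of the top of the clamp's upright wooden handle, on the spindle's upper end: eight flats, 28 mm across, 72 mm long, its lower end 25 mm above the arm's beam. Its x axis is square to one pair of flats (a pair every 45 degrees) and turns with the handle.
- handle (a joint): Turning of the handle, rad, 0 at the start; grows as it is turned clockwise seen from above, which drives the pad down and tightens. Stiff, about 0.2 N m, and stays where it is left. With the arm jammed, each radian adds about 13 N at the pad; half to three quarters of a turn makes it properly tight (50 to 70 N).
- spray_bottle: Bystander: green bottle with black cap, 60 mm wide, 170 high, standing beside the board; origin under its centre.
- oil_can: Bystander: dark round can, 50 mm wide, 110 high, standing beside the board; origin under its centre.
- screwdriver: Bystander: black screwdriver, 190 mm long, lying on the table on the robot's side of the board.
- brush_carton: Bystander: small standing carton 35 by 70 by 110 mm high; origin under its centre.
Things that resemble listed ones, but are neither listed nor needed, are in the scene too. Of the things like the case, leave any that is purple; of the rest the larger one is meant.

How it is judged (in metres and radians):
On the way, in this order (a step that is already met when the one before it is completed fails the run):
1. the case lies on its back on the board (angle between case's own y axis and vertical above 3.05 rad and height (world z) of case above 0.04 m), for 0.2 s.
2. the case's end is home and square against the stop (all of step 1 and y of case_head in the frame of board above 0.055 m and angle between the z axis of case and the y axis of board, either way round below 0.09 rad), for 0.2 s.
3. the sliding arm is down on the case, tilted and jammed on its bar (y of case_head in the frame of board above 0.055 m and value of joint tilt above 0.03 rad and contact force between pad and case above 3 N), for 0.2 s.
4. the handle is screwed tight (y of case_head in the frame of board above 0.055 m and value of joint tilt above 0.03 rad and contact force between pad and case above 40 N), for 0.2 s.
At the end, for the whole second after the job is handed in: The case lies at rest flat on its back (within 5 degrees) on the board, its end within 5 mm of the stop's face and square to it within 5 degrees, the clamp's arm is tilted up and jammed (tilt over 0.03 rad) and its pad presses on the case with more than 40 N (all of step 1 and all of step 4 and angle between the z axis of case and the y axis of board, either way round below 0.09 rad and linear speed of case below 0.01 m/s); the robot touches nothing.
It fails at once if the spray bottle is disturbed (moved over 30 mm) (distance of spray_bottle from where it was at the start of the episode above 0.03 m).
It fails at once if the oil can is disturbed (moved over 30 mm) (distance of oil_can from where it was at the start of the episode above 0.03 m).
It fails at once if the screwdriver is disturbed (moved over 30 mm) (distance of screwdriver from where it was at the start of the episode above 0.03 m).
It fails at once if the brush carton is disturbed (moved over 30 mm) (distance of brush_carton from where it was at the start of the episode above 0.03 m).
It also fails if it takes over 69 s, if anything falls off the work surface, if the arm or the gripper's body presses on something with over 40 N, if the wrist force passes 120 N, or if a joint passes its speed limit or range.

## Working session

There is one attempt and no reset: what is moved stays moved. The work goes in short steps, each a Python script; the robot and the scene stay as the last script left them, time stands still between calls to the robot, and variables do not carry over. Pictures are saved under pics/ and viewed, at most 13 in all, crops included, and the job is handed in when it is done.

```bash
mkdir -p pics; ls; python3 - <<'E'
from station import *
import cv2,pickle
for n in("scene","top"):
    c=read_camera(n);cv2.imwrite(f"pics/{n}0.png",c["img"]);pickle.dump(c,open(f"{n}0.pkl","wb"))
    print(n,c["fx"],c["fy"],c["cx"],c["cy"],c["D"],c["extrinsics"])
E
```

```text
pics
scene 457.025670236201 457.025670236201 253.96754002496976 189.61771132357498 [0.04101227 0.         0.         0.         0.        ] [[-7.85713205e-01  4.46018747e-01 -4.28628087e-01  1.05821568e+03]
 [ 6.18590922e-01  5.66321504e-01 -5.44633111e-01  6.69313436e+02]
 [-1.75275222e-04 -6.93070871e-01 -7.20869432e-01  1.01794880e+03]
 [ 0.00000000e+00  0.00000000e+00  0.00000000e+00  1.00000000e+00]]
top 349.6481600449432 349.6481600449432 250.36955139967887 195.58469907500364 [0.02142548 0.         0.         0.         0.        ] [[-1.88153189e-02 -9.87632177e-01  1.55655606e-01  4.00645750e+02]
 [-9.99585923e-01  2.19714373e-02  1.85805741e-02  1.08980911e+01]
 [-2.17707502e-02 -1.55241553e-01 -9.87636621e-01  1.13843340e+03]
 [ 0.00000000e+00  0.00000000e+00  0.00000000e+00  1.00000000e+00]]
```

View pics/scene0.png

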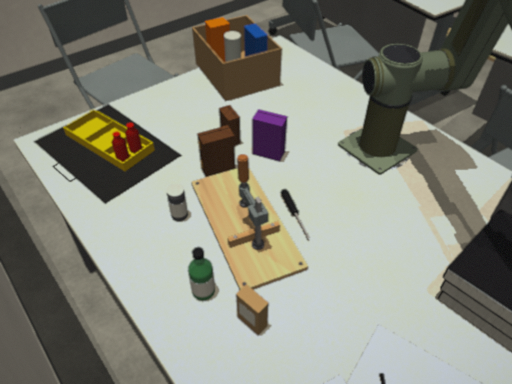

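View pics/top0.png

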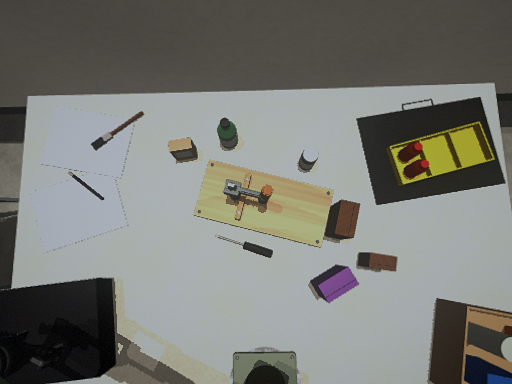

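The case candidates are large brown at scene (217,150) / top (344,219), small brown at scene (230,123) / top (378,261), and purple at scene (269,134) / top (336,283). I choose the large brown one at the board's edge.

```bash
cat > h.py <<'E'
import cv2,pickle,numpy as np
from station import *
def ray(c,uv,z):
    K=np.array([[c["fx"],0,c["cx"]],[0,c["fy"],c["cy"]],[0,0,1.]])
    p=cv2.undistortPoints(np.float64(uv).reshape(-1,1,2),K,np.array(c["D"],float)).reshape(-1,2)
    E=np.array(c["extrinsics"]);d=np.c_[p,np.ones(len(p))]@E[:3,:3].T;o=E[:3,3]
    return o+d*((z-o[2])/d[:,2])[:,None]
def pix(c,P):
    K=np.array([[c["fx"],0,c["cx"]],[0,c["fy"],c["cy"]],[0,0,1.]])
    E=np.linalg.inv(np.array(c["extrinsics"]));
    return cv2.projectPoints(np.float64(P).reshape(-1,1,3),cv2.Rodrigues(E[:3,:3])[0],E[:3,3],K,np.array(c["D"],float))[0].reshape(-1,2)
def biggest(m,box):
    x0,y0,x1,y1=box;k=np.zeros_like(m);k[y0:y1,x0:x1]=m[y0:y1,x0:x1]
    return max(cv2.findContours(k,cv2.RETR_EXTERNAL,cv2.CHAIN_APPROX_NONE)[0],key=cv2.contourArea)
E
python3 - <<'E'
from h import *
T=pickle.load(open("top0.pkl","rb"));S=pickle.load(open("scene0.pkl","rb"))
for n,c,box in(("top",T,(180,150,340,255)),("scene",S,(185,160,315,295))):
    hsv=cv2.cvtColor(c["img"],cv2.COLOR_BGR2HSV)
    m=cv2.inRange(hsv,(8,50,110),(28,190,255))
    ct=cv2.convexHull(biggest(m,box))
    P=ray(c,ct.reshape(-1,2),18)
    r=cv2.minAreaRect(np.float32(P[:,:2]));print(n,r,cv2.boxPoints(r).round(1).tolist())
    print(hsv[(219,212) if n=="top" else (155,212)])
    d=cv2.inRange(hsv,(0,60,15),(15,255,110))
    for b in ([(315,195,365,245)] if n=="top" else [(195,120,245,185)]):
        q=cv2.convexHull(biggest(d,b));print("case",cv2.approxPolyDP(q,2,True).reshape(-1,2).tolist())
a=cv2.resize(T["img"][150:260,180:380],None,fx=4,fy=4,interpolation=2)[:, :800]
cv2.imwrite("pics/ct.png",a)
b=cv2.resize(S["img"][95:305,160:320],None,fx=2.85,fy=2.85,interpolation=2)
cv2.imwrite("pics/cs.png",b)
E
```

```text
top ((564.9500732421875, -12.325912475585938), (419.339111328125, 169.9033660888672), 74.5962905883789) [[427.3999938964844, -191.89999389648438], [591.2000122070312, -237.0], [702.5, 167.1999969482422], [538.7000122070312, 212.39999389648438]]
[ 27  78 151]
case [[341, 200], [359, 203], [352, 237], [335, 233]]
scene ((569.1045532226562, 1.082611083984375), (447.0519714355469, 202.8507537841797), 74.40509033203125) [[411.29998779296875, -186.89999389648438], [606.7000122070312, -241.5], [726.9000244140625, 189.10000610351562], [531.5, 243.60000610351562]]
[ 14 152  42]
case [[238, 120], [239, 142], [234, 167], [206, 175], [198, 134], [221, 120]]
```

View pics/ct.png

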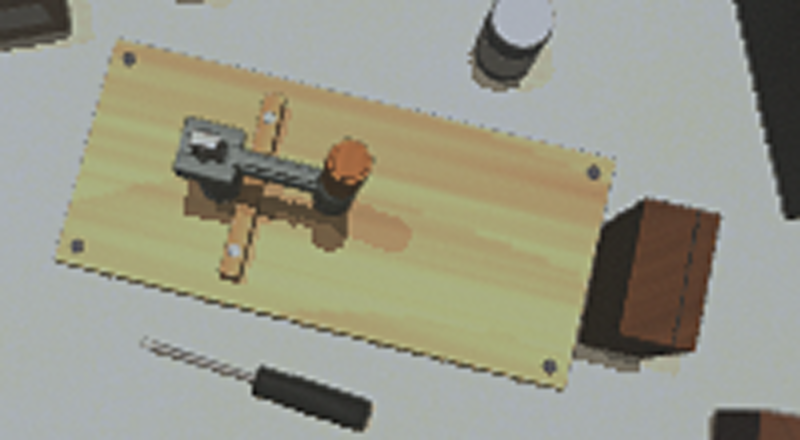

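View pics/cs.png

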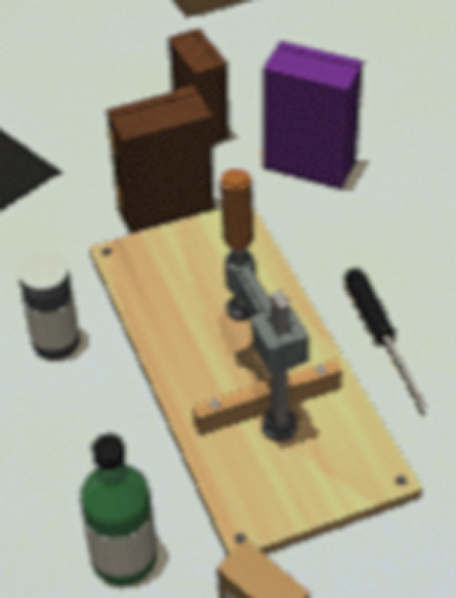

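```bash
cat >> h.py <<'E'
def tri(cs,uvs):
    A=[];b=[]
    for c,uv in zip(cs,uvs):
        p0=ray(c,uv,0)[0];p1=ray(c,uv,300)[0];d=(p1-p0)/np.linalg.norm(p1-p0);M=np.eye(3)-np.outer(d,d);A.append(M);b.append(M@p0)
    return np.linalg.lstsq(np.vstack(A),np.hstack(b),rcond=None)[0]
E
python3 - <<'E'
from h import *
T=pickle.load(open("top0.pkl","rb"));S=pickle.load(open("scene0.pkl","rb"))
tc=lambda L:np.array(L)/4+[180,150]-.375
sc=lambda L:np.array(L)/2.85+[160,95]-.32
co=ray(T,tc([(120,38),(612,158),(565,390),(57,262)]),18)[:,:2];print("board",co.round(1).tolist(),co.mean(0))
L=co[[0,3]].mean(0);R=co[[1,2]].mean(0);v=L-R;print(np.linalg.norm(v),np.linalg.norm(co[0]-co[3]),np.linalg.norm(co[1]-co[2]),"yaw from y",np.degrees(np.arctan2(v[1],v[0]))-90)
sw=ray(T,tc([(129,59),(594,172),(550,367),(77,246)]),18)[:,:2];print("screws T",sw.round(1).tolist(),sw.mean(0))
s2=ray(S,sc([(106,252),(240,538),(400,480)]),18)[:,:2];print("screws S FR?,",s2.round(1).tolist(),(s2[0]+s2[2])/2)
e=ray(S,sc([(92,248),(422,492),(232,556)]),18)[:,:2];print("S corners",e.round(1).tolist())
for z in(150,):
    q=ray(T,[(341,200),(359,203),(352,237),(335,233)],z)[:,:2];print("case",q.round(1).tolist(),q.mean(0))
    q=ray(S,sc([(107,112),(196,89),(211,121),(118,137)]),z)[:,:2];print("caseS",q.round(1).tolist(),q.mean(0))
print("handle",tri([T,S],[tc([(350,155)]),sc([(236,176)])]))
print("bar",tri([T,S],[tc([(207,142)]),sc([(281,297)])]),ray(T,tc([(207,142)]),200),ray(S,sc([(281,297)]),200))
E
```

```text
board [[702.2, 164.4], [592.5, -234.4], [407.8, -187.3], [517.5, 215.4]] [554.98595619 -10.46404491]
415.45287759650427 191.6368571234242 190.57597621867507 yaw from y -15.313601736362997
screws T [[684.2, 156.9], [581.3, -219.3], [426.0, -176.4], [530.1, 199.3]] [555.40348451  -9.86290047]
screws S FR?, [[584.4, -216.7], [687.5, 156.9], [534.2, 198.9]] [559.29212761  -8.86338397]
S corners [[592.9, -231.1], [527.3, 221.1], [704.1, 167.1]]
case [[538.0, -227.3], [528.4, -277.3], [433.3, -251.5], [445.3, -205.2]] [ 486.24944742 -240.32182651]
caseS [[532.7, -271.8], [436.9, -245.5], [455.9, -192.8], [546.0, -231.1]] [ 492.88995184 -235.28192527]
handle [556.92406898 -15.18036976 255.37919485]
bar [579.97543249  79.78306885 195.57901233] [[578.63859949  79.9284608  200.        ]] [[582.99794749  82.43901215 200.        ]]
```

The crops confirm the board and clamp layout: handle top at crop (350,155), bar at (207,142). The large case has its head at top (347,218) and stands flush with the board's edge. Board centre is about (557,-9.5), yaw -15.3°. Next I tip the case.

```bash
cat >> h.py <<'E'
C=np.array([557,-9.5]);A=np.radians(-15.3);EX=np.array([np.cos(A),np.sin(A)]);EY=np.array([-np.sin(A),np.cos(A)])
def B(x,y,z): return [*(C+x*EX+y*EY),z]
def inB(p): d=np.array(p[:2])-C; return (d@EX,d@EY,p[2])
YW=A+np.pi/2; D=[np.pi,0,YW]
def shot(n):
    o={}
    for k in("scene","top"):
        o[k]=read_camera(k);pickle.dump(o[k],open(f"{k}{n}.pkl","wb"))
    a=o["scene"]["img"][80:320,130:350];b=o["top"]["img"][120:300,160:400]
    b=cv2.resize(b,(480,360),interpolation=2);a=cv2.resize(a,(320,349),interpolation=2)
    out=np.zeros((360,800,3),np.uint8);out[:,:480]=b;out[:349,480:]=a;cv2.imwrite(f"pics/s{n}.png",out)
E
python3 - <<'E'
from h import *
print(current_t(),current_tcp_rot(),YW)
for yw in(YW,YW-np.pi): print(inverse_kinematics(B(-5,-310,260),[np.pi,0,yw]))
gripper_close(40)
move_pose(B(-5,-310,260),D);print(current_t())
move_straight(B(-5,-310,125),200)
print(move_straight(B(-5,-265,125),80,contact_N=2),inB(current_tool_pos()),current_ft_force())
print(move_straight(B(-5,-185,122),70,contact_N=30),inB(current_tool_pos()),current_ft_force(),current_t())
dwell(.3);shot(1);print(current_t())
E
```

```text
0.1 [-3.13954392e+00 -3.30640874e-04  2.79478561e+00] 1.303760951239764
[-0.73258047  0.15738772  1.53928264  0.          1.44492229 -0.4655451 ]
[-7.32580472e-01  1.57387720e-01  1.53928264e+00 -4.44089210e-16
  1.44492229e+00  2.67604756e+00]
3.9917
False (np.float64(-5.008638991683981), np.float64(-264.7782188342342), np.float64(124.94474544962043)) [-0.78405752 -0.84799703 -0.88308034]
False (np.float64(-4.8828119585173155), np.float64(-185.3902281170539), np.float64(122.06938852263372)) [ 1.18189853  0.83567742 -0.45623111] 6.8167
7.2167
```

View pics/s1.png

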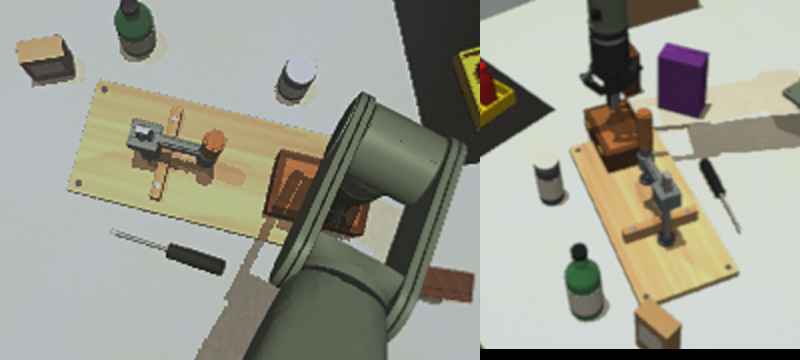

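The case lies on the board, its panel up at mosaic (317,190), with the head end edge at (280,150)-(265,212). Next I push it home from the foot end.

```bash
python3 - <<'E'
from h import *
T=pickle.load(open("top1.pkl","rb"))
print([np.round(inB(p),1).tolist() for p in ray(T,[(300,195),(292.5,226)],73)])
x=-5
move_straight(B(x,-195,128),250)
move_straight(B(x,-275,128),250)
move_straight(B(x,-275,42),250)
print(move_straight(B(x,-235,42),100,contact_N=2),inB(current_tool_pos()))
print(move_straight(B(x,-115,42),80,contact_N=25),inB(current_tool_pos()),current_ft_force())
print(move_straight(B(x,-90,42),25,contact_N=20),inB(current_tool_pos()),current_ft_force(),current_t())
shot(2)
E
```

```text
[[39.2, -105.6, 73.0], [-59.1, -104.9, 73.0]]
True (np.float64(-3.5225943683368826), np.float64(-270.5087042749017), np.float64(43.502007596185855))
False (np.float64(-4.901214705007757), np.float64(-115.03597184480773), np.float64(42.13360757357511)) [-0.68423338 -0.71220631  0.03711377]
True (np.float64(-5.605361713883337), np.float64(-101.77012347825479), np.float64(41.96272898101472)) [ 0.35727232 -0.5165216   0.54958218] 11.425
```

View pics/s2.png

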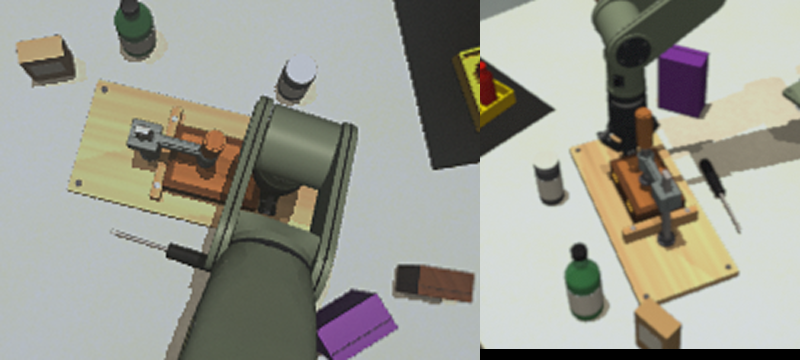

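The case's head looks home against the stop at mosaic (168,165). The pusher stopped with the foot at about y=-91. I give it one more firm nudge, back off, then find the bar by touch and push the sleeve's near-side shoulder with one open finger.

```bash
python3 - <<'E'
from h import *
print(move_straight(B(-5,-92,42),25,contact_N=28),inB(current_tool_pos()));dwell(.3)
print(current_ft_force())
move_straight(B(-5,-135,42),150)
move_straight(B(-5,-135,150),300)
move_pose(B(-100,40,270),D)
open_jaws()
shot(3)
move_straight(B(-76,95,200),200);move_straight(B(-74,95,176),150)
print(move_straight(B(-52,95,176),20,contact_N=4),inB(current_tool_pos()),current_ft_force(),current_t())
E
```

```text
True (np.float64(-6.4145593487707195), np.float64(-102.2041406461391), np.float64(41.49342678562419))
[ 0.04758593 -1.49227682  0.41552772]
True (np.float64(-62.709714297638804), np.float64(94.98906510970991), np.float64(175.7320353068622)) [-2.16472393 -0.72338669  1.96923968] 16.45
```

View pics/s3.png

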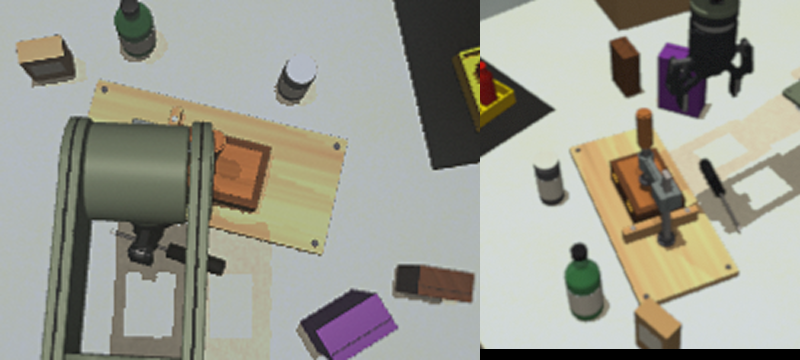

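The case sits flush against the stop in both views, with its foot edge at mosaic (270,150)-(252,210). The bar was touched exactly where expected. Next I push the sleeve down.

```bash
python3 - <<'E'
from h import *
T=pickle.load(open("top3.pkl","rb"))
print([np.round(inB(p),1).tolist() for p in ray(T,[(295,195),(286,225)],73)])
x=-63.7
move_straight(B(x,95,176),30)
print(move_straight(B(x,95,140),40,contact_N=3),inB(current_tool_pos()),current_ft_force())
z=current_tool_pos()[2]
print(move_straight(B(x,95,100),25,contact_N=25),inB(current_tool_pos()),current_ft_force(),current_t())
dwell(.3);print(current_ft_force())
shot(4)
E
```

```text
[[35.5, -90.7, 73.0], [-61.0, -85.2, 73.0]]
True (np.float64(-63.850191614262656), np.float64(94.97597863788644), np.float64(149.22894316836644)) [0.34452536 0.04510497 2.27290178]
True (np.float64(-63.724559169089915), np.float64(94.98940419473912), np.float64(148.9672612972919)) [-2.40914265 -1.08680366  5.48505501] 17.9
[-1.50143278  0.05194963  5.96960577]
```

View pics/s4.png

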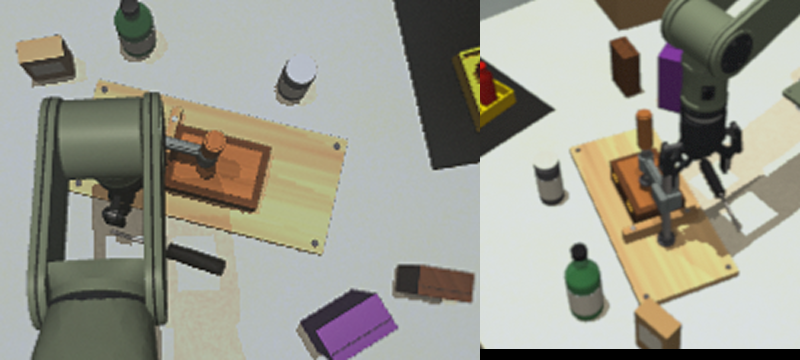

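```bash
python3 - <<'E'
from h import *
x=-63.7
for k in range(3):
    print(move_straight(B(x,95,104),15,contact_N=25),inB(current_tool_pos()),current_ft_force(),current_wrist_torque(),current_t())
E
```

```text
True (np.float64(-63.64332845986647), np.float64(94.963372058921), np.float64(148.95917156360375)) [-2.78627916  0.08525542  5.27020044] [-0.09174147  0.04210295 -0.08203422] 19.0917
True (np.float64(-63.59017878016663), np.float64(94.90531243631173), np.float64(148.88710127876658)) [-3.41955696 -0.52504202  5.6043155 ] [-0.0810184   0.01945822 -0.08319461] 19.8833
True (np.float64(-63.542110121125454), np.float64(94.88274770969163), np.float64(148.85404126651568)) [-2.11890803  0.41862173  4.97476295] [-0.10498692  0.03332187 -0.07611042] 20.675
```

```bash
python3 - <<'E'
from h import *
c=read_camera("scene")
cv2.imwrite("pics/z5.png",cv2.resize(c["img"][145:255,210:350],None,fx=5,fy=5,interpolation=2))
T=pickle.load(open("top0.pkl","rb"))
tc=lambda L:np.array(L)/4+[180,150]-.375
for z in(150,160,170,180): print(z,[np.round(inB(p)[:2],1).tolist() for p in ray(T,tc([(187,117),(247,128),(238,180),(175,170)]),z)])
E
```

```text
150 [[19.7, 116.7], [22.4, 72.6], [-16.0, 69.4], [-19.9, 115.1]]
160 [[17.9, 115.3], [20.5, 71.7], [-17.4, 68.5], [-21.3, 113.8]]
170 [[16.2, 113.9], [18.7, 70.7], [-18.8, 67.6], [-22.6, 112.4]]
180 [[14.4, 112.5], [16.9, 69.8], [-20.2, 66.7], [-24.0, 111.0]]
```

View pics/z5.png

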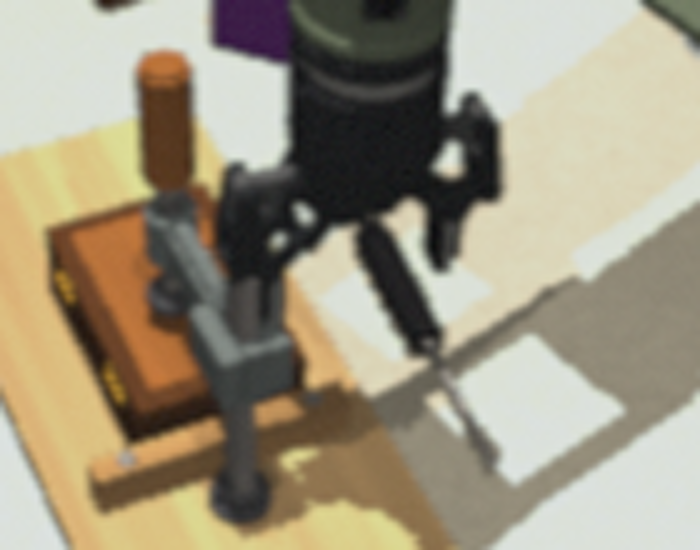

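The crop shows one finger on the sleeve's shoulder at (250,310), but the open gripper's knuckle sits on the bar's top at about (245,250), so the push was blocked. I switch to shut fingers, leaning the tool away from the bar.

```bash
cat >> h.py <<'E'
from scipy.spatial.transform import Rotation as Ro
def lean(yaw,axis,phi): # down tool at yaw, then rotated by phi about board axis
    return (Ro.from_rotvec(np.r_[axis,0]*phi)*Ro.from_euler("xyz",[np.pi,0,yaw])).as_euler("xyz")
E
python3 - <<'E'
from h import *
move_straight(B(-68,95,190),150)
gripper_close(40)
o=min((lean(A+k,EY,-.22) for k in(0,np.pi)),key=lambda o:9 if (q:=inverse_kinematics(B(-17.5,95,215),o)) is None else abs(q[5]))
move_pose(B(-45,95,225),o)
move_straight(B(-17.7,95,210),100)
print(move_straight(B(-17.7,95,140),50,contact_N=4),inB(current_tool_pos()),current_ft_force(),current_q())
print(move_straight(B(-17.7,95,118),20,contact_N=22),inB(current_tool_pos()),current_ft_force(),current_t())
c=read_camera("scene")
cv2.imwrite("pics/z6.png",cv2.resize(c["img"][145:255,210:350],None,fx=4,fy=4,interpolation=2))
E
```

```text
True (np.float64(-18.169983882591616), np.float64(94.87664359202344), np.float64(159.61737490540938)) [0.17213491 0.57908673 0.89732644] [ 0.03757514  0.1497309   1.78209974 -0.07765381  1.00238147 -1.23123661]
True (np.float64(-18.115087679445168), np.float64(96.46577505901107), np.float64(136.5662892810732)) [-2.07226797  0.12851256  6.48339909] 25.9417
```

View pics/z6.png

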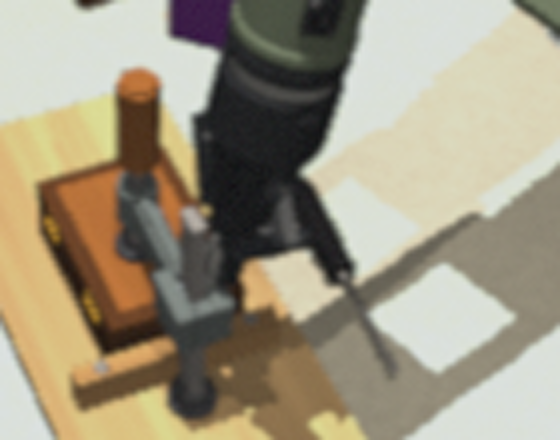

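The arm is down with the pad on the case (pad at crop (130,245)). I push harder to jam it.

```bash
python3 - <<'E'
from h import *
for f in(30,35):
    print(move_straight(B(-17.7,95,122),12,contact_N=f),np.round(inB(current_tool_pos()),1),current_ft_force(),current_t())
    dwell(.15)
move_straight(B(-22,95,140),100);move_straight(B(-60,95,225),200)
move_pose(B(-110,20,300),D)
shot(7)
T,S=[pickle.load(open(f"{k}7.pkl","rb")) for k in("top","scene")]
for c,b in((T,(255,175,290,210)),(S,(225,135,262,190))):
    m=cv2.inRange(cv2.cvtColor(c["img"],cv2.COLOR_BGR2HSV),(0,140,60),(16,255,255));print(cv2.boundingRect(biggest(m,b)))
print(current_t())
E
```

```text
True [-18.1  96.5 136.4] [-3.46165951  0.75605794  6.53094025] 26.5583
True [-18.1  96.6 136.2] [-3.98496751  0.17386211  8.10327961] 27.3
(280, 193, 10, 17)
(227, 163, 27, 27)
29.6667
```

View pics/s7.png

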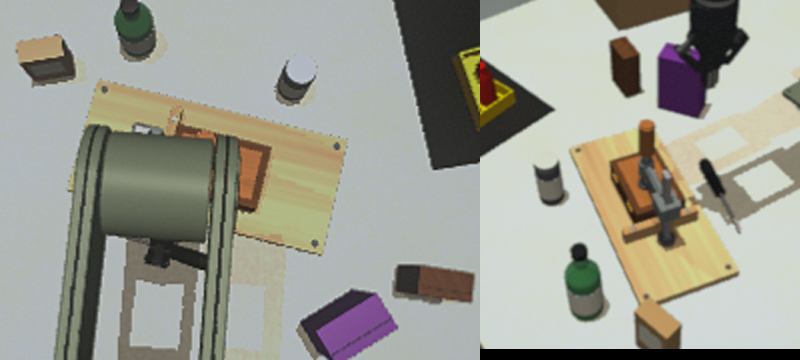

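The arm stays down and tilted after release, with the handle top at mosaic (647,125). Next I check the predicted handle position against that pixel and choose the grasp yaw for one long turn.

```bash
python3 - <<'E'
from h import *
S=pickle.load(open("scene7.pkl","rb"))
f=lambda p:((p-[130,80])*1.4545+[480,0]).round(1).tolist()
for z in(166,230,238,245): print(z,f(pix(S,B(0,(z-122.7)*.06,z))[0]))
hsv=cv2.cvtColor(S["img"],cv2.COLOR_BGR2HSV)
m=cv2.inRange(hsv[150:195,232:258],(0,120,40),(16,255,255))
for r in range(150,195,3): 
    w=np.where(m[r-150]>0)[0]+232; print(r,w.min() if len(w) else 0,w.max() if len(w) else 0,f(np.array([w.mean() if len(w) else 0,r])))
for k in np.arange(-6,7)*np.pi/8:
    o=lean(YW+k,EX,-.06);q=inverse_kinematics(B(0,4,190),o);q2=inverse_kinematics(B(0,4,250),o)
    print(round(k,2),None if q is None else q.round(2),None if q2 is None else q2[5].round(2))
E
```

```text
166 [646.5, 150.7]
230 [646.7, 126.1]
238 [646.8, 122.9]
245 [646.8, 120.0]
150 0 0 [290.9, 101.8]
153 0 0 [290.9, 106.2]
156 0 0 [290.9, 110.5]
159 0 0 [290.9, 114.9]
162 0 0 [290.9, 119.3]
165 240 248 [645.8, 123.6]
168 240 248 [645.8, 128.0]
171 240 248 [645.8, 132.4]
174 240 248 [645.8, 136.7]
177 240 248 [645.8, 141.1]
180 240 248 [645.8, 145.4]
183 240 250 [647.3, 149.8]
186 235 252 [645.1, 154.2]
189 232 254 [643.8, 158.5]
192 232 256 [645.8, 162.9]
-2.36 [-0.13  0.22  1.62 -0.06  1.31  2.51] 2.5
-1.96 [-0.13  0.22  1.62 -0.06  1.31  2.12] 2.11
-1.57 [-0.13  0.22  1.62 -0.06  1.31  1.72] 1.72
-1.18 [-0.13  0.22  1.62 -0.06  1.31  1.33] 1.32
-0.79 [-0.13  0.22  1.62 -0.06  1.31  0.94] 0.93
-0.39 [-0.13  0.22  1.62 -0.06  1.31  0.54] 0.54
0.0 [-0.13  0.22  1.62 -0.06  1.31  0.15] 0.14
0.39 [-0.13  0.22  1.62 -0.06  1.31 -0.24] -0.25
0.79 [-0.13  0.22  1.62 -0.06  1.31 -0.63] -0.64
1.18 [-0.13  0.22  1.62 -0.06  1.31 -1.03] -1.03
1.57 [-0.13  0.22  1.62 -0.06  1.31 -1.42] -1.43
1.96 [-0.13  0.22  1.62 -0.06  1.31 -1.81] -1.82
2.36 [-0.13  0.22  1.62 -0.06  1.31 -2.2 ] -2.21
```

```bash
python3 - <<'E'
from h import *
o=lean(YW+3*np.pi/4,EX,-.06)
open_jaws()
move_pose(B(0,9,275),o)
move_straight(B(0,4,190),120)
print(current_q(),current_ft_force(),current_t())
gripper_close(25);dwell(.2)
print(current_finger_gap()*85,current_gripper_force(),current_ft_force(),current_wrist_torque())
gripper_close(60);dwell(.2)
print(current_finger_gap()*85,current_gripper_force(),current_ft_force(),current_wrist_torque(),current_t())
E
```

```text
[-0.13124332  0.21866108  1.61484592 -0.06146222  1.31507935 -2.20454967] [ 0.04317418 -0.93539033  0.80707641] 33.3417
27.249482435030735 27.6164374669861 [-2.69318455  3.19727092  5.90754755] [ 0.58658078  0.44027329 -0.23743977]
27.125053821514044 58.62352226511575 [-2.10625046  3.21594482  6.7988773 ] [ 0.68050645  0.49457976 -0.14654111] 34.5167
```

The gap of about 27-28 mm shows the fingers are on the flats. Now I turn clockwise, which is q6 increasing.

```bash
python3 - <<'E'
from h import *
q=np.array(current_q());q0=q[5]
for d in(1.1,2.2,3.3,4.4):
    q[5]=q0+d;movej(q);print(d,current_q()[5].round(2),current_ft_force().round(1),current_wrist_torque().round(2),round(current_finger_gap()*85,1),current_t())
E
```

```text
1.1 -1.11 [-3.  -4.1  5. ] [-0.79  0.69  0.  ] 26.9 35.5417
2.2 -0.0 [-6.6 -5.4  7.2] [-1.05  1.45 -0.  ] 27.1 36.5667
3.3 1.1 [-9.4 -1.9  8.1] [-0.84  1.55 -0.01] 26.9 37.5917
4.4 2.2 [-8.3  3.3  7.5] [-0.35  1.44 -0.01] 27.0 38.6167
```

```bash
python3 - <<'E'
from h import *
open_jaws()
p=np.array(inB(current_tool_pos()));move_straight(B(p[0],p[1]+5,280),150)
move_pose(B(-170,-60,330),D)
shot(8);print(current_t(),current_ft_force())
E
```

```text
41.9833 [-0.5386535  -1.2883841  -0.32520523]
```

View pics/s8.png

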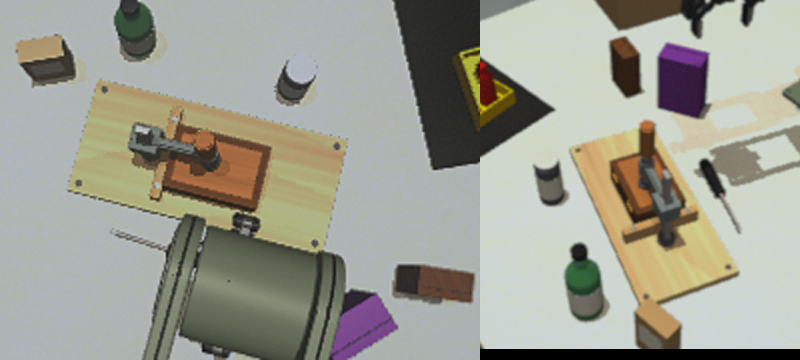

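The case is flush on the stop (mosaic (168,165)). The pad is down, the handle leans toward the bar as expected for a jammed arm, and nothing else has moved.

```bash
python3 -c "
from station import *
print(sign_off())"
```

```text
the job is handed in; nothing more can be done
None
```

I handed the job in at about 42 s: the case is on its back and flush against the stop, the clamp arm is pushed down and looks jammed, and the handle is turned 4.4 rad (0.7 turn) clockwise; I did not measure the pad force or the tilt directly, and no verdict came back.

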